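Put the paint tubes away in their colour trays

TASK

Tidy up after painting: put each of the four paint tubes into the tray of its own colour - yellow, red, blue and green - lying flat on the tray's floor, inside its rim, with either end first. Do not push or knock over the black pen pot or the orange paint cup, and let go of everything at the end.

Things in the scene. Friction and masses are not known exactly. Their poses are not given: they have to be found in the camera images.
- yellow_tube_centre (a point): centre of the loose paint tube with the golden yellow colour band (white tube, about a third of it, next to the flat crimped end, is golden yellow, with a ring of golden yellow near the cap; 131 mm long, up to 39 mm wide, 26 mm high, 40 to 75 g). It lies flat on the table; the point is half-way along it and 13 mm above its underside. y runs along the tube towards the screw cap, x across it (grasp across x, at the middle), z up.
- yellow_tray: fixed shallow yellow plastic tray for one tube, lying flat. Origin at the centre of its underside; y along its length, x across, z up. Outside 154 x 62 mm (plus a 9 mm thumb tab at each end), inside 148 x 56 mm; floor 2.5 mm thick, rim 10 mm high (7.5 mm above the floor). The rim of each long side is cut away over the middle 78 mm, so that fingers can go down beside a tube there. A small blank white label lies on the floor.
- red_tube_centre (a point): centre of the loose paint tube with the red colour band (white tube, about a third of it, next to the flat crimped end, is red, with a ring of red near the cap; 131 mm long, up to 39 mm wide, 26 mm high, 40 to 75 g). It lies flat on the table; the point is half-way along it and 13 mm above its underside. y runs along the tube towards the screw cap, x across it (grasp across x, at the middle), z up.
- red_tray: fixed shallow red plastic tray for one tube, lying flat. Origin at the centre of its underside; y along its length, x across, z up. Outside 154 x 62 mm (plus a 9 mm thumb tab at each end), inside 148 x 56 mm; floor 2.5 mm thick, rim 10 mm high (7.5 mm above the floor). The rim of each long side is cut away over the middle 78 mm, so that fingers can go down beside a tube there. A small blank white label lies on the floor.
- blue_tube_centre (a point): centre of the loose paint tube with the blue colour band (white tube, about a third of it, next to the flat crimped end, is blue, with a ring of blue near the cap; 131 mm long, up to 39 mm wide, 26 mm high, 40 to 75 g). It lies flat on the table; the point is half-way along it and 13 mm above its underside. y runs along the tube towards the screw cap, x across it (grasp across x, at the middle), z up.
- blue_tray: fixed shallow blue plastic tray for one tube, lying flat. Origin at the centre of its underside; y along its length, x across, z up. Outside 154 x 62 mm (plus a 9 mm thumb tab at each end), inside 148 x 56 mm; floor 2.5 mm thick, rim 10 mm high (7.5 mm above the floor). The rim of each long side is cut away over the middle 78 mm, so that fingers can go down beside a tube there. A small blank white label lies on the floor.
- green_tube_centre (a point): centre of the loose paint tube with the green colour band (white tube, about a third of it, next to the flat crimped end, is green, with a ring of green near the cap; 131 mm long, up to 39 mm wide, 26 mm high, 40 to 75 g). It lies flat on the table; the point is half-way along it and 13 mm above its underside. y runs along the tube towards the screw cap, x across it (grasp across x, at the middle), z up.
- green_tray: fixed shallow green plastic tray for one tube, lying flat. Origin at the centre of its underside; y along its length, x across, z up. Outside 154 x 62 mm (plus a 9 mm thumb tab at each end), inside 148 x 56 mm; floor 2.5 mm thick, rim 10 mm high (7.5 mm above the floor). The rim of each long side is cut away over the middle 78 mm, so that fingers can go down beside a tube there. A small blank white label lies on the floor.
- pen_pot_centre (a point): bystander: black pen pot with pens, standing loose, 84 mm across; 147 mm high with the pens; the point is on its axis, 50 mm above its underside, z up.
- paint_cup_centre (a point): bystander: white paint cup with coloured print and orange paint, standing loose, 103 mm across, 75 mm high; the point is on its axis, 37 mm above its underside, z up.

How it is judged (in metres and radians):
At the end, for the whole second after the job is handed in: Each tube at rest in the tray of its colour: centre within 14 mm of the tray's (from above), along it within 0.2 rad (either way), flat within 0.1 rad, on its floor (centre < 18 mm above the tray's underside); pen pot and paint cup moved < 30 mm (horizontal distance between yellow_tube_centre and yellow_tray below 0.014 m and z of yellow_tube_centre in the frame of yellow_tray below 0.018 m and angle between each of yellow_tube_centre, red_tube_centre, blue_tube_centre, green_tube_centre's own z axis and vertical below 0.1 rad and angle between the y axis of yellow_tube_centre and the y axis of yellow_tray, either way round below 0.2 rad and linear speed of each of yellow_tube, red_tube, blue_tube, green_tube below 0.02 m/s and horizontal distance between red_tube_centre and red_tray below 0.014 m and z of red_tube_centre in the frame of red_tray below 0.018 m and angle between the y axis of red_tube_centre and the y axis of red_tray, either way round below 0.2 rad and horizontal distance between blue_tube_centre and blue_tray below 0.014 m and z of blue_tube_centre in the frame of blue_tray below 0.018 m and angle between the y axis of blue_tube_centre and the y axis of blue_tray, either way round below 0.2 rad and horizontal distance between green_tube_centre and green_tray below 0.014 m and z of green_tube_centre in the frame of green_tray below 0.018 m and angle between the y axis of green_tube_centre and the y axis of green_tray, either way round below 0.2 rad and distance of each of pen_pot_centre, paint_cup_centre from where it was at the start of the episode below 0.03 m); the robot touches nothing.
It fails at once if the pen pot is pushed away or knocked over (distance of pen_pot_centre from where it was at the start of the episode above 0.03 m or angle between pen_pot_centre's own z axis and vertical above 0.4 rad).
It fails at once if the paint cup is pushed away or knocked over (distance of paint_cup_centre from where it was at the start of the episode above 0.03 m or angle between paint_cup_centre's own z axis and vertical above 0.4 rad).
It also fails if it takes over 112 s, if anything falls off the work surface, if the arm or the gripper's body presses on something with over 40 N, if the wrist force passes 120 N, or if a joint passes its speed limit or range.

ROBOT

A 6-joint arm with a two-finger parallel gripper is mounted at the origin on a cart in front of the work surface, level with it; the furniture and walls round the work are solid. World frame = base frame: x ahead of the robot, y to its left, z up, the work surface at z = 0. Lengths are in mm, angles in rad, forces in N, time in s.
With the tool pointing down it reaches from about 275 to 825 mm from the base axis. Payload 5.2 kg.
Tool frame: the origin (TCP) lies at the very end of the fingers, on their centre line; the grasp point (between the pads) lies 19 mm behind it; z points along the fingers, y is the line along which they close (so a half turn about z gives the same grasp; the last joint's range is limited). The gripper opens to 93 mm and grips with 3 to 60 N. Pads are 15 mm wide; open, the fingers measure 128 mm over their backs; the gripper's body (75 mm by 188 mm) begins 65 mm behind the grasp point.
Start: joints at [-1.521, 0.259, 1.535, -0, 1.348, -0.203], TCP at [137.585, -532.518, 218.653] pointing down, gripper open.
Joint ranges: [-3.14, 3.14], [-0.91, 2.08], [0.19, 2.58], [-1.22, 4.36], [0.22, 2.71], [-3.12, 3.12]. Speed limits (rad/s): [2.57, 2.57, 3.14, 3.14, 3.14, 3.14].

INTERFACE

Orientations are given as a unit quaternion [w, x, y, z].
In Python, from station import * gives the robot as it stands.
- The arm moves only by the shell command python3 -m inch 'ROWS' [OPENING]. ROWS is JSON, a list of rows, each a list of 6 numbers: the shift along the world's x, y, z in units of 0.12 m (1.0 is 0.12 m), then the turn, a rotation vector about the world's x, y, z in units of pi rad (1.0 is pi rad). A call has 1 to 20 rows; each row is the pose to reach, as a shift and turn from the pose commanded when the call began, turning the shorter way round; what a row does not reach only later rows make up. A row lasts 1/12 s, in which the tool goes at most 41.7 mm and 7.16 degrees, less where a joint would pass 70% of its speed; a pose out of reach is approached as far as the arm can. A call with a number of a shift or a turn outside -1 to 1 is refused whole. A call with a gripper value outside its range is refused whole. OPENING is the gripper command: -1 is fully open, 1 is shut, values between are in proportion, set as the call begins (- or left out, the last holds). The fingers move at their own pace and stop on an object; the grip force is fixed at half the most. Time passes only in rows, so rows that repeat a pose let the fingers close. It gives the time, the measured TCP pose, the force, the opening and the grip force at its end, in the units of the state.
- state(): the state, without advancing time (a new reading comes with each control period).
- camera(name): name is "side" or "top" or "wrist"; returns a dict with "image" (400x640x3 uint8, blue, green, red), "K" (3x3 intrinsics, pixels), "eye" and "orientation" of the camera in the world; the wrist camera has in their place "hand_eye" (4x4, takes a point from camera to tool coordinates, whose origin is the TCP and whose axes are the flange's). Camera axes: x right, y down, z forward; pixel columns grow to the right and rows downward; lengths in mm; the calibration is good to about 2 mm. A picture is of the moment at which its call begins: read the wrist's pose just before it. There is no depth.
- hand_in(): hands the job in; it is judged then, once.
The state is a dict: "time": time; "joints": joint angles; "qvel": joint speeds; "effort": joint torques, N m; "eef_pos": TCP position; "ee_rot": TCP orientation; "contact_force": force on the tool from outside, world axes, zero at the start; "ft_torque": the same for the moment, N m; "opening": finger opening in mm; "grip_force": force on a finger pad.
Only numpy, scipy, OpenCV 4.12 (cv2) and the standard library are available. Lean on these libraries where they do the work, as an engineer would, in place of code of your own. Each camera call takes 0.05 s, during which the arm holds its last target. There are 200 camera calls.

## Working session

There is one attempt and no reset: what is moved stays moved. The work goes in short steps, Python scripts to look and compute and a shell command to move; the robot and the scene stay as the last step left them, time stands still between calls to the robot, and variables do not carry over. Pictures are saved under pics/ and viewed, at most 14 in all, crops included, and the job is handed in when it is done.

```bash
mkdir -p pics
python3 - <<'E'
from station import *
import cv2
for n in("top","side"):
    c=camera(n);cv2.imwrite(f"pics/{n}0.png",c["image"]);print(n,c["K"],c["eye"],c["orientation"])
s=state();print(s)
E
```

```text
top [[387.83519021   0.         318.93545747]
 [  0.         387.83519021 197.28662311]
 [  0.           0.           1.        ]] [ 368.27313582   45.55313684 1079.01474934] [ 0.05250317 -0.69740847  0.71183708 -0.06444223]
side [[494.93734533   0.         322.13869265]
 [  0.         494.93734533 205.31296437]
 [  0.           0.           1.        ]] [ 130.75085596 1432.97660159  716.65096929] [ 0.08276231 -0.12060992  0.83205066 -0.53506575]
{'time': 0.1, 'joints': array([-1.52080383e+00,  2.59248866e-01,  1.53594914e+00, -6.72861698e-06,
        1.34798165e+00, -2.02779459e-01]), 'qvel': array([-0.00138643, -0.00197362, -0.00194625, -0.00195658,  0.00132356,
       -0.00111455]), 'effort': array([ 2.44617506e-03, -4.38207936e+01, -2.84643155e+01,  7.19207455e-02,
        3.61294008e-02, -5.97159237e-05]), 'eef_pos': array([ 137.55589187, -532.03019293,  217.92210243]), 'ee_rot': array([-7.91434977e-04,  9.92023511e-01,  1.26050479e-01,  5.72882166e-05]), 'contact_force': array([-0.35156081,  1.32148201,  0.046733  ]), 'ft_torque': array([0.0290344 , 0.03782441, 0.00902426]), 'grip_force': 0.0, 'opening': 93.34605416233599}
```

View pics/top0.png

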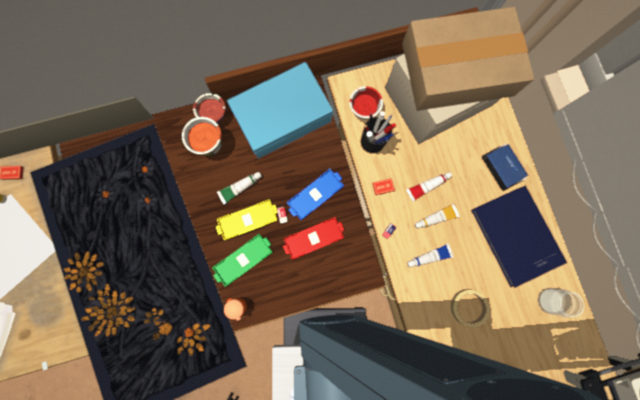

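View pics/side0.png

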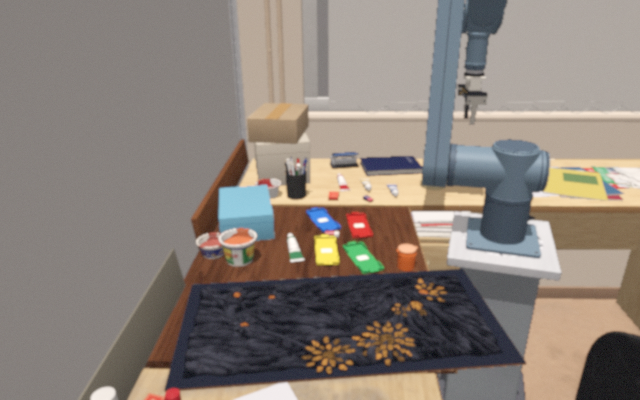

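The top view shows trays: yellow (247,220), blue (315,195), red (314,238), green (243,260). Tubes: red (430,185), yellow (437,217), blue (430,257), green (238,187). The pot is at (378,135) and the orange cup at (202,135). The side view shows the same layout. Next: segment and triangulate.

```bash
cat > h.py <<'E'
import numpy as np,cv2
from scipy.spatial.transform import Rotation as R
def rot(q): return R.from_quat([q[1],q[2],q[3],q[0]]).as_matrix()
def ray(c,uv):
    return rot(c["orientation"])@np.linalg.inv(c["K"])@np.array([uv[0],uv[1],1.])
def ground(c,uv,z):
    d=ray(c,uv);e=np.array(c["eye"]);return e+d*(z-e[2])/d[2]
def tri(c1,u1,c2,u2):
    a,b=ray(c1,u1),ray(c2,u2);e1,e2=np.array(c1["eye"]),np.array(c2["eye"])
    s=np.linalg.lstsq(np.c_[a,-b],e2-e1,rcond=None)[0];return (e1+a*s[0]+e2+b*s[1])/2
E
python3 - <<'E'
from station import *
from h import *
t=camera("top");s=camera("side")
hues={"yellow":(24,33),"red":(174,186),"blue":(105,118),"green":(50,75)}
boxes={"top":(205,160,350,290),"side":(300,200,385,275)}
for k,(a,b) in hues.items():
    o={}
    for n,c in(("top",t),("side",s)):
        h=cv2.cvtColor(c["image"],cv2.COLOR_BGR2HSV).astype(int);H=h[...,0]
        H=np.where(H<6,H+180,H) if k=="red" else H
        m=((H>=a)&(H<=b)&(h[...,1]>130)&(h[...,2]>80)).astype(np.uint8)
        x0,y0,x1,y1=boxes[n];mm=m*0;mm[y0:y1,x0:x1]=m[y0:y1,x0:x1]
        cs,_=cv2.findContours(mm,cv2.RETR_EXTERNAL,cv2.CHAIN_APPROX_NONE);q=max(cs,key=cv2.contourArea)
        o[n]=q,cv2.minAreaRect(q)
    q,r=o["top"]
    P=np.array([ground(t,p[0],6)[:2] for p in q],np.float32)
    rr=cv2.minAreaRect(P);bp=cv2.boxPoints(rr);e=[bp[1]-bp[0],bp[2]-bp[1]];e=max(e,key=np.linalg.norm)
    print(k,"rect",np.round(rr[0]),np.round(rr[1]),"yaw(long axis)",round(np.degrees(np.arctan2(e[1],e[0]))%180,1),"tri",tri(t,r[0],s,o["side"][1][0]).round())
im=t["image"]
A=cv2.resize(im[160:280,390:470],None,fx=5,fy=5,interpolation=cv2.INTER_CUBIC)
B=cv2.resize(im[100:220,180:260],None,fx=5,fy=5,interpolation=cv2.INTER_CUBIC)
cv2.imwrite("pics/crop.png",np.hstack([A,B]))
for n,a,b in(("red",(430,185),(342,182)),("yellow",(437,217),(367,187)),("green",(238,187),(294,247)),("blue",(430,257),(393,190))):
    print(n,tri(t,a,s,b).round())
E
```

```text
yellow rect [489. 227.] [ 68. 178.] yaw(long axis) 109.7 tri [488. 228.   5.]
red rect [435.  44.] [ 67. 177.] yaw(long axis) 112.2 tri [434.  44.   5.]
blue rect [558.  36.] [ 65. 174.] yaw(long axis) 127.5 tri [558.  36.   2.]
green rect [380. 238.] [ 65. 172.] yaw(long axis) 125.2 tri [380. 239.   2.]
red [ 577. -290.    7.]
yellow [ 485. -309.  -11.]
green [580. 251.  11.]
blue [ 376. -277.    1.]
```

View pics/crop.png

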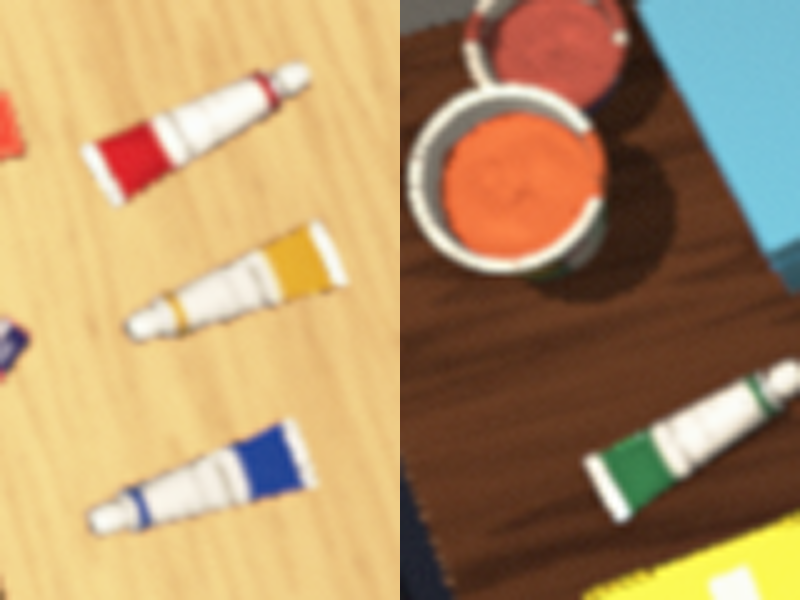

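Crop ends (top pixels = 390+x/5, 160+y/5; green is 180+, 100+):
- **Red:** (102,175) to (308,77)
- **Yellow:** (335,253) to (127,330)
- **Blue:** (303,455) to (90,522)
- **Green:** (207,490) to (403,372)

The trays' heights and sizes are consistent with z≈5.

```bash
cat > plan.py <<'E'
from station import *
from h import *
def yawx():
    s=state();m=rot(s["ee_rot"]);return s["eef_pos"],np.degrees(np.arctan2(m[1,0],m[0,0])),m[:,2],s
E
python3 - <<'E'
from plan import *
t=camera("top")
for n,a,b,o in(("red",(102,175),(308,77),(390,160)),("yellow",(335,253),(127,330),(390,160)),("blue",(303,455),(90,522),(390,160)),("green",(207,490),(403,372),(180,100))):
    p,q=[ground(t,np.array(o)+np.array(v)/5-.4,10) for v in(a,b)]
    d=q-p;print(n,((p+q)/2).round()[:2],"len",np.linalg.norm(d).round(),"yaw",np.degrees(np.arctan2(d[1],d[0])).round(1))
for n,u,z in(("pot",(376,145),50),("cup",(202,135),75)):print(n,ground(t,u,z).round())
p,y,z,_=yawx();print(p.round(1),y,z.round(3))
c=camera("wrist");print(c["hand_eye"],c["K"])
E
```

```text
red [ 577. -291.] len 132.0 yaw -65.8
yellow [ 482. -299.] len 126.0 yaw 108.8
blue [ 375. -272.] len 124.0 yaw 105.7
green [584. 244.] len 127.0 yaw -59.0
pot [ 683. -134.   50.]
cup [711. 337.  75.]
[ 137.6 -532.3  218.3] 14.482522717377964 [-0.     0.001 -1.   ]
[[ 1.28716061e-03 -9.55138579e-01 -2.96156442e-01  8.34439503e+01]
 [ 9.99998031e-01  1.67680034e-03 -1.06166395e-03  3.63757226e-02]
 [ 1.51063141e-03 -2.96154492e-01  9.55138856e-01 -1.66328149e+02]
 [ 0.00000000e+00  0.00000000e+00  0.00000000e+00  1.00000000e+00]] [[336.17265808   0.         320.86679217]
 [  0.         336.17265808 200.48480398]
 [  0.           0.           1.        ]]
```

```bash
python3 -m inch '[[0.11,0.12,0,0,0,0.028],[0.22,0.24,0,0,0,0.056],[0.33,0.36,0,0,0,0.084],[0.44,0.48,0,0,0,0.113],[0.55,0.6,0,0,0,0.141],[0.66,0.72,0,0,0,0.169],[0.66,0.72,0,0,0,0.169]]' -0.5
python3 -m inch '[[0.11,0.12,0,0,0,0.028],[0.22,0.24,0,0,0,0.056],[0.33,0.36,0,0,0,0.084],[0.44,0.48,0,0,0,0.113],[0.55,0.6,0,0,0,0.141],[0.66,0.72,0,0,0,0.169],[0.66,0.72,0,0,0,0.169]]'
python3 -m inch '[[0.11,0.12,-0.1,0,0,0.028],[0.22,0.24,-0.2,0,0,0.056],[0.33,0.36,-0.3,0,0,0.084],[0.44,0.48,-0.4,0,0,0.113],[0.55,0.6,-0.5,0,0,0.141],[0.66,0.72,-0.6,0,0,0.169],[0.66,0.72,-0.6,0,0,0.169]]'
python3 - <<'E'
from plan import *
p,y,z,s=yawx();print(p.round(1),y,z.round(3),s["time"],s["opening"])
c=camera("wrist");cv2.imwrite("pics/w1.png",c["image"])
E
```

```text
time: 0.88
eef_pos: [218.6, -443.5, 218.7]
ee_rot: [-0.001, 0.923, 0.385, 0.001]
contact_force: [-0.4, 0.8, -0.5]
opening: 70.2
grip_force: 0.0
time: 1.47
eef_pos: [297.3, -358.0, 218.7]
ee_rot: [-0.0, 0.79, 0.613, 0.001]
contact_force: [-0.0, 0.5, -0.8]
opening: 69.5
grip_force: 0.0
time: 2.05
eef_pos: [375.2, -271.2, 144.5]
ee_rot: [-0.002, 0.603, 0.798, 0.001]
contact_force: [-0.8, 1.5, 0.7]
opening: 69.6
grip_force: 0.0
[ 375.2 -271.2  144.5] 105.87310089785146 [-0.002  0.004 -1.   ] 2.05 69.60569264023398
```

View pics/w1.png

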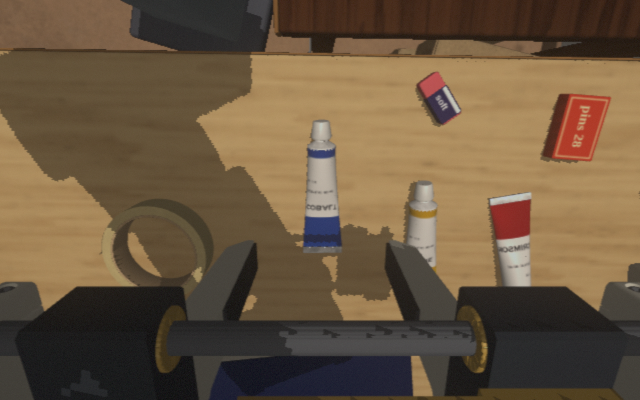

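The wrist view shows the blue tube with its cap at (320,121) and crimp at (322,250), the yellow cap at (424,182) and the red crimp at (512,197).

```bash
cat >> plan.py <<'E'
def wground(c,pos,q,uv,z):
    d=rot(q)@c["hand_eye"][:3,:3]@np.linalg.inv(c["K"])@np.array([uv[0],uv[1],1.]);e=pos+rot(q)@c["hand_eye"][:3,3]
    return e+d*(z-e[2])/d[2]
E
python3 - <<'E'
from plan import *
p,y,_,s=yawx();c=camera("wrist")
a,b=[wground(c,p,s["ee_rot"],u,13) for u in((320,121),(322,250))]
d=a-b;print((a+b)/2,np.linalg.norm(d),np.degrees(np.arctan2(d[1],d[0])))
print("red crimp",wground(c,p,s["ee_rot"],(512,197),6),"yellow cap",wground(c,p,s["ee_rot"],(424,182),13))
E
```

```text
[ 375.05289842 -270.88100182   13.        ] 122.59493943064687 106.61891497914752
red crimp [ 551.89364698 -230.80511754    6.        ] yellow cap [ 463.80126845 -238.69048279   13.        ]
```

```bash
python3 -m inch '[[0,0,-0.2,0,0,0],[0,0,-0.4,0,0,0],[0,0,-0.6,0,0,0],[0,0,-0.8,0,0,0],[0,0,-0.8,0,0,0]]'
python3 -m inch '[[0,0,-0.12,0,0,0],[0,0,-0.24,0,0,0],[0,0,-0.36,0,0,0],[0,0,-0.36,0,0,0]]'
python3 -m inch '[[0,0,0,0,0,0],[0,0,0,0,0,0],[0,0,0,0,0,0],[0,0,0,0,0,0],[0,0,0,0,0,0],[0,0,0,0,0,0],[0,0,0,0,0,0],[0,0,0,0,0,0]]' 1
python3 -m inch '[[0,0,0.1,0,0,0],[0,0,0.3,0,0,0],[0,0,0.5,0,0,0],[0,0,0.7,0,0,0],[0,0,0.7,0,0,0],[0,0,0.7,0,0,0]]'
```

```text
time: 2.57
eef_pos: [372.8, -273.1, 47.9]
ee_rot: [-0.003, 0.605, 0.796, 0.0]
contact_force: [-0.5, 1.1, -0.1]
opening: 69.7
grip_force: 0.0
time: 2.9
eef_pos: [374.4, -274.1, 7.1]
ee_rot: [-0.001, 0.605, 0.796, -0.0]
contact_force: [-0.2, -0.2, 0.2]
opening: 69.9
grip_force: 0.0
time: 3.57
eef_pos: [375.5, -273.5, 7.8]
ee_rot: [0.0, 0.604, 0.797, -0.0]
contact_force: [0.7, 0.9, 4.3]
opening: 30.1
grip_force: 29.9
time: 4.07
eef_pos: [375.8, -273.9, 92.4]
ee_rot: [0.001, 0.604, 0.797, -0.0]
contact_force: [-0.8, -0.4, -0.2]
opening: 30.0
grip_force: 29.9
```

```bash
python3 -m inch '[[0.1,0.17,0,0,0,0.01],[0.2,0.34,0,0,0,0.02],[0.3,0.51,0,0,0,0.03],[0.4,0.68,0,0,0,0.04],[0.51,0.86,0,0,0,0.04]]'
python3 -m inch '[[0.1,0.17,0,0,0,0.01],[0.2,0.34,0,0,0,0.02],[0.3,0.51,0,0,0,0.03],[0.4,0.68,0,0,0,0.04],[0.51,0.86,0,0,0,0.04]]'
python3 -m inch '[[0.1,0.17,0,0,0,0.01],[0.2,0.34,0,0,0,0.02],[0.3,0.51,0,0,0,0.03],[0.4,0.68,0,0,0,0.04],[0.5,0.86,0,0,0,0.04],[0.5,0.86,0,0,0,0.04],[0.5,0.86,0,0,0,0.04]]'
python3 - <<'E'
from plan import *
p,y,z,s=yawx();print(p.round(1),y,z.round(3),s["time"],s["opening"])
c=camera("wrist");cv2.imwrite("pics/w2.png",c["image"])
E
```

```text
time: 4.48
eef_pos: [435.6, -168.5, 89.7]
ee_rot: [-0.002, 0.552, 0.834, -0.0]
contact_force: [-0.1, -0.1, 0.1]
opening: 30.0
grip_force: 29.9
time: 4.9
eef_pos: [496.7, -65.5, 89.5]
ee_rot: [-0.002, 0.498, 0.867, -0.0]
contact_force: [0.8, -0.2, -0.3]
opening: 29.8
grip_force: 29.9
time: 5.48
eef_pos: [556.6, 37.4, 89.5]
ee_rot: [-0.002, 0.442, 0.897, -0.001]
contact_force: [-0.8, 0.0, -0.4]
opening: 29.8
grip_force: 29.9
[556.6  37.4  89.5] 127.48115604785723 [-0.003  0.    -1.   ] 5.4833 29.77964464795401
```

View pics/w2.png

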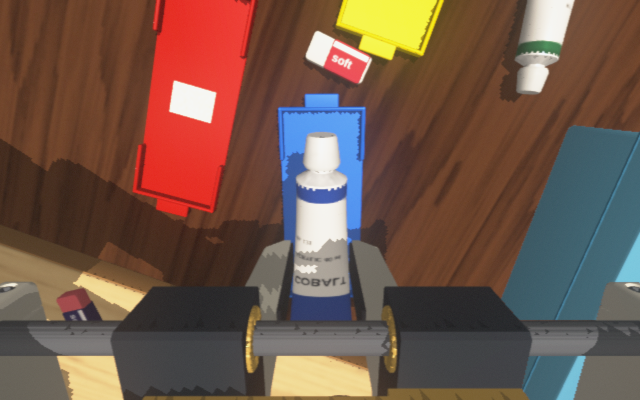

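The wrist view shows the blue tube aligned over the blue tray, with the tray end at (322,105). The teal box on the right is a clearance concern, so I check it.

Run:
```python
from plan import *
t=camera("top");s=camera("side")
print("corner",tri(t,(257,156),s,(273,203)).round())
a=[ground(t,u,90)[:2] for u in((257,156),(333,118))];a=np.array(a);print(a.round())
n=np.array([-(a[1]-a[0])[1],(a[1]-a[0])[0]]);n/=np.linalg.norm(n)
for nm,c,y in(("blue",(558,36),127.5),("green tube",(582,246),121),("yellow",(489,227),109.7)):
    c=np.array(c);u=np.array([np.cos(np.radians(y)),np.sin(np.radians(y))]);v=np.array([u[1],-u[0]])
    print(nm,[round(float((c+i*94*v+j*37*u-a[0])@n)) for i in(-1,1) for j in(-1,1)],round(float((c-a[0])@n)))
p,y,_,st=yawx();c=camera("wrist")
a,b=[wground(c,p,st["ee_rot"],u,10) for u in((279,108),(366,108))];print("tray end mid",(a+b)/2,np.linalg.norm(a-b))
m=(a+b)/2;print("centre",m[:2]-77*np.array([np.cos(np.radians(127.5)),np.sin(np.radians(127.5))]))
```

```text
corner [653. 188. 111.]
[[646. 187.]
 [748. -15.]]
blue [-232, -246, -48, -61] -147
green tube [-122, -128, 65, 60] -31
yellow [-221, -212, -34, -25] -123
tray end mid [512.29210697  96.41953628  10.        ] 61.615630637811186
centre [559.16673701  35.33132908]
```

```bash
python3 -m inch '[[0,0,-0.17,0,0,0],[0,0,-0.34,0,0,0],[0,0,-0.5,0,0,0],[0,0,-0.6,0,0,0],[0,0,-0.66,0,0,0],[0,0,-0.66,0,0,0],[0,0,-0.66,0,0,0]]'
python3 -m inch '[[0,0,0,0,0,0],[0,0,0,0,0,0],[0,0,0,0,0,0],[0,0,0,0,0,0],[0,0,0,0,0,0],[0,0,0,0,0,0]]' -0.25
python3 -m inch '[[0,0,0.2,0,0,0],[0,0,0.5,0,0,0],[0,0,0.75,0,0,0],[0,0,1,0,0,0],[0,0,1,0,0,0],[0,0,1,0,0,0]]'
python3 - <<'E'
from plan import *
c=camera("wrist");cv2.imwrite("pics/w3.png",c["image"])
E
```

```text
time: 6.27
eef_pos: [557.6, 35.7, 12.4]
ee_rot: [-0.0, 0.444, 0.896, -0.0]
contact_force: [0.8, 0.3, -0.4]
opening: 29.9
grip_force: 29.9
time: 6.77
eef_pos: [557.7, 36.3, 12.5]
ee_rot: [0.0, 0.443, 0.896, 0.0]
contact_force: [-0.3, 0.2, 0.5]
opening: 57.8
grip_force: 0.0
time: 7.27
eef_pos: [558.9, 36.2, 134.3]
ee_rot: [0.002, 0.443, 0.896, 0.001]
contact_force: [-1.1, 1.1, -0.5]
opening: 58.4
grip_force: 0.0
```

View pics/w3.png

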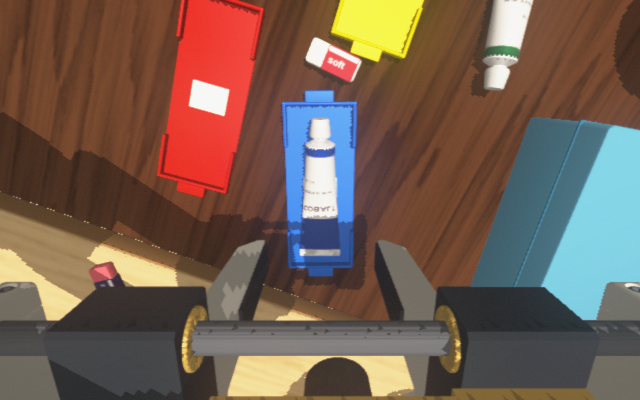

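The blue tube lies in its tray: cap at (320,118) and crimp at (320,255), with the tray ends at 102 and 268. It is centred. Next is green.

```bash
python3 -m inch '[[0.03,0.25,0,0,0,-0.01],[0.06,0.5,0,0,0,-0.02],[0.09,0.75,0,0,0,-0.03],[0.11,0.87,0,0,0,-0.035]]' -0.5
python3 -m inch '[[0.03,0.25,0,0,0,0],[0.06,0.5,0,0,0,0],[0.09,0.75,0,0,0,0],[0.11,0.87,0,0,0,0],[0.11,0.87,0,0,0,0],[0.11,0.87,0,0,0,0]]'
python3 - <<'E'
from plan import *
p,y,z,s=yawx();print(p.round(1),y)
c=camera("wrist");cv2.imwrite("pics/w4.png",c["image"])
E
```

```text
time: 7.65
eef_pos: [569.3, 143.5, 130.0]
ee_rot: [-0.002, 0.492, 0.87, -0.001]
contact_force: [-0.4, 0.4, 0.1]
opening: 69.6
grip_force: 0.0
time: 8.15
eef_pos: [583.0, 245.1, 130.4]
ee_rot: [-0.001, 0.491, 0.871, -0.001]
contact_force: [-0.7, -1.2, -0.2]
opening: 69.8
grip_force: 0.0
[583.  245.1 130.4] 121.1473368886882
```

View pics/w4.png

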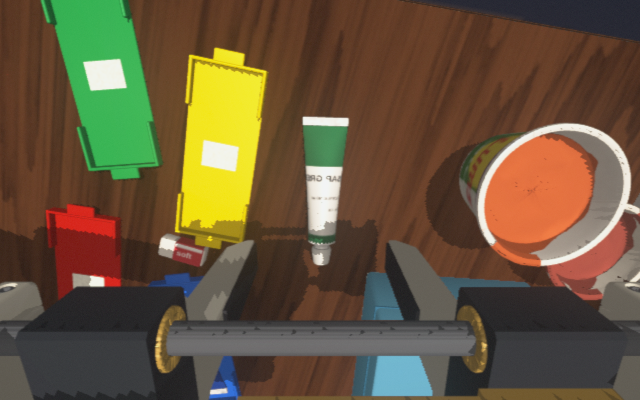

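The green tube runs from its crimp at (326,120) to its cap at (321,263). The yellow tray's corners are (190,56), (267,70), (245,243) and (177,236).

Run:
```python
from plan import *
p,y,_,s=yawx();c=camera("wrist")
G=lambda u,z:wground(c,p,s["ee_rot"],u,z)
a,b=G((326,120),7),G((321,263),12)
d=a-b;print((a+b)/2,np.linalg.norm(d),np.degrees(np.arctan2(d[1],d[0])))
q=np.array([G(u,10) for u in((190,56),(267,70),(245,243),(177,236))])
print(q.mean(0),(np.linalg.norm(q-np.roll(q,1,0),axis=1)).round());d=(q[0]+q[1]-q[2]-q[3]);print(np.degrees(np.arctan2(d[1],d[0])))
```

```text
[586.14906759 244.36036664   9.5       ] 131.03675096486887 119.32187787316595
[491.95395115 226.72529943  10.        ] [157.  61. 153.  63.]
110.49126919729126
```

```bash
python3 -m inch '[[0.015,-0.005,-0.25,0,0,-0.01],[0.015,-0.005,-0.5,0,0,-0.01],[0.015,-0.005,-0.75,0,0,-0.01],[0.015,-0.005,-0.9,0,0,-0.01],[0.015,-0.005,-0.9,0,0,-0.01]]'
python3 -m inch '[[0,0,-0.08,0,0,0],[0,0,-0.14,0,0,0],[0,0,-0.14,0,0,0],[0,0,-0.14,0,0,0]]'
python3 -m inch '[[0,0,0,0,0,0],[0,0,0,0,0,0],[0,0,0,0,0,0],[0,0,0,0,0,0],[0,0,0,0,0,0],[0,0,0,0,0,0],[0,0,0,0,0,0],[0,0,0,0,0,0]]' 1
python3 -m inch '[[0,0,0.1,0,0,0],[0,0,0.3,0,0,0],[0,0,0.5,0,0,0],[0,0,0.7,0,0,0],[0,0,0.7,0,0,0]]'
python3 -m inch '[[-0.2,0,0,0,0,0.01],[-0.4,-0.01,0,0,0,0.02],[-0.6,-0.02,0,0,0,0.032],[-0.86,-0.03,0,0,0,0.032]]'
python3 -m inch '[[-0.2,0,0,0,0,0],[-0.4,-0.01,0,0,0,0],[-0.6,-0.02,0,0,0,0],[-0.86,-0.03,0,0,0,0],[-0.86,-0.03,0,0,0,0],[-0.86,-0.03,0,0,0,0],[-0.86,-0.03,0,0,0,0]]'
python3 - <<'E'
from plan import *
p,y,z,s=yawx();print(p.round(1),y)
c=camera("wrist");cv2.imwrite("pics/w5.png",c["image"])
E
```

```text
time: 8.67
eef_pos: [582.3, 241.8, 19.5]
ee_rot: [-0.003, 0.507, 0.862, -0.003]
contact_force: [-1.2, 0.3, 0.0]
opening: 70.2
grip_force: 0.0
time: 9.0
eef_pos: [586.3, 244.3, 8.2]
ee_rot: [0.0, 0.506, 0.863, 0.0]
contact_force: [-0.5, 0.2, -0.9]
opening: 69.6
grip_force: 0.0
time: 9.67
eef_pos: [585.8, 244.5, 7.5]
ee_rot: [-0.0, 0.506, 0.863, 0.0]
contact_force: [-0.6, -0.0, 1.7]
opening: 29.4
grip_force: 29.9
time: 10.08
eef_pos: [589.2, 245.4, 97.7]
ee_rot: [0.004, 0.506, 0.863, 0.003]
contact_force: [0.3, 0.4, 0.1]
opening: 29.5
grip_force: 29.9
time: 10.42
eef_pos: [482.5, 240.6, 91.4]
ee_rot: [0.0, 0.461, 0.887, 0.0]
contact_force: [-0.2, 0.2, 0.0]
opening: 29.5
grip_force: 29.9
time: 11.0
eef_pos: [380.3, 237.5, 91.9]
ee_rot: [0.001, 0.462, 0.887, 0.001]
contact_force: [-0.3, 0.7, -0.3]
opening: 29.8
grip_force: 29.9
[380.3 237.5  91.9] 125.01942851568096
```

View pics/w5.png

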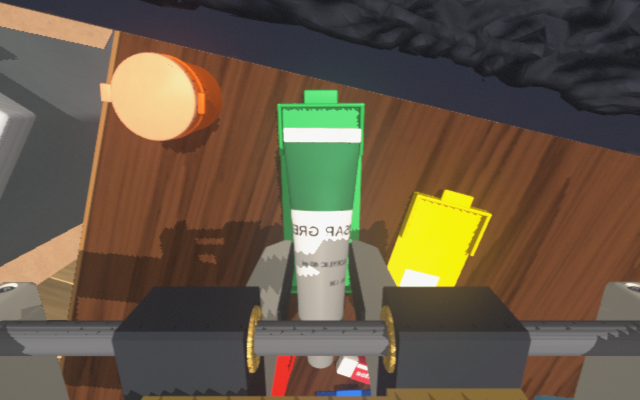

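The green tube is aligned over its tray (tray end at (321,105), tube axis at about 321). Place it, then go to yellow.

```bash
python3 -m inch '[[0,0,-0.17,0,0,0],[0,0,-0.34,0,0,0],[0,0,-0.5,0,0,0],[0,0,-0.6,0,0,0],[0,0,-0.68,0,0,0],[0,0,-0.68,0,0,0],[0,0,-0.68,0,0,0]]'
python3 -m inch '[[0,0,0,0,0,0],[0,0,0,0,0,0],[0,0,0,0,0,0],[0,0,0,0,0,0],[0,0,0,0,0,0],[0,0,0,0,0,0]]' -0.25
python3 -m inch '[[0,0,0.2,0,0,0],[0,0,0.5,0,0,0],[0,0,0.75,0,0,0],[0,0,1,0,0,0],[0,0,1,0,0,0]]'
python3 -m inch '[[0.04,-0.22,0,0,0,-0.005],[0.08,-0.44,0,0,0,-0.01],[0.12,-0.66,0,0,0,-0.015],[0.17,-0.9,0,0,0,-0.018]]' -0.5
python3 -m inch '[[0.04,-0.22,0,0,0,-0.005],[0.08,-0.44,0,0,0,-0.01],[0.12,-0.66,0,0,0,-0.015],[0.17,-0.9,0,0,0,-0.018]]'
python3 -m inch '[[0.04,-0.22,0,0,0,-0.005],[0.08,-0.44,0,0,0,-0.01],[0.12,-0.66,0,0,0,-0.015],[0.17,-0.9,0,0,0,-0.018]]'
python3 -m inch '[[0.04,-0.22,0,0,0,-0.005],[0.08,-0.44,0,0,0,-0.01],[0.12,-0.66,0,0,0,-0.015],[0.17,-0.9,0,0,0,-0.018]]'
python3 -m inch '[[0.04,-0.22,0,0,0,-0.005],[0.08,-0.44,0,0,0,-0.01],[0.12,-0.66,0,0,0,-0.015],[0.19,-0.88,0,0,0,-0.018],[0.19,-0.88,0,0,0,-0.018],[0.19,-0.88,0,0,0,-0.018]]'
python3 - <<'E'
from plan import *
p,y,z,s=yawx();print(p.round(1),y)
c=camera("wrist");cv2.imwrite("pics/w6.png",c["image"])
E
```

```text
time: 11.63
eef_pos: [380.4, 237.2, 9.3]
ee_rot: [-0.0, 0.462, 0.887, -0.0]
contact_force: [0.4, 0.2, -0.7]
opening: 29.3
grip_force: 29.9
time: 12.13
eef_pos: [379.5, 237.3, 10.1]
ee_rot: [0.0, 0.462, 0.887, 0.0]
contact_force: [0.5, -0.1, 0.1]
opening: 58.0
grip_force: 0.0
time: 12.55
eef_pos: [382.9, 238.6, 135.4]
ee_rot: [0.004, 0.462, 0.887, 0.004]
contact_force: [0.7, 1.0, 0.4]
opening: 58.1
grip_force: 0.0
time: 12.88
eef_pos: [399.3, 128.6, 129.5]
ee_rot: [-0.0, 0.486, 0.874, 0.0]
contact_force: [-0.1, -0.8, 0.2]
opening: 69.7
grip_force: 0.0
time: 13.22
eef_pos: [419.7, 20.3, 129.4]
ee_rot: [-0.0, 0.511, 0.859, -0.0]
contact_force: [0.6, 0.4, 0.2]
opening: 69.7
grip_force: 0.0
time: 13.55
eef_pos: [440.1, -87.6, 129.4]
ee_rot: [-0.0, 0.536, 0.845, 0.0]
contact_force: [0.3, 0.4, 0.3]
opening: 69.6
grip_force: 0.0
time: 13.88
eef_pos: [460.5, -195.6, 129.2]
ee_rot: [-0.001, 0.559, 0.829, 0.0]
contact_force: [0.4, 0.0, 0.1]
opening: 69.7
grip_force: 0.0
time: 14.38
eef_pos: [483.5, -301.3, 128.8]
ee_rot: [-0.001, 0.583, 0.813, 0.0]
contact_force: [0.1, 1.2, 0.2]
opening: 69.5
grip_force: 0.0
[ 483.5 -301.3  128.8] 108.70033109426224
```

View pics/w6.png

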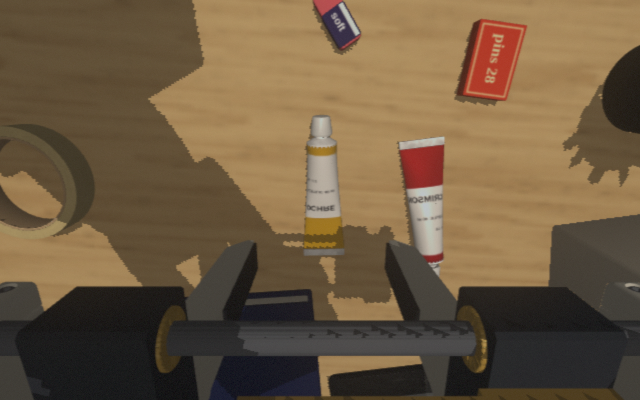

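The yellow tube runs from its cap at (321,116) to its crimp at (324,252). The red crimp is at (422,143) and its ring at (433,258). The grey box at right needs a clearance check for the red grasp.

Run:
```python
from plan import *
p,y,_,s=yawx();c=camera("wrist")
G=lambda u,z:wground(c,p,s["ee_rot"],u,z)
a,b=G((321,116),12),G((324,252),7)
d=a-b;print((a+b)/2,np.linalg.norm(d),np.degrees(np.arctan2(d[1],d[0])))
a,b=G((422,143),7),G((433,260),14)
d=a-b;d/=np.linalg.norm(d);print("red",a-65.5*d,np.degrees(np.arctan2(d[1],d[0])))
t=camera("top")
print([ground(t,u,0).round()[:2] for u in((430,137),(387,88))],"w",G((551,228),0).round(),G((551,228),100).round())
cv2.imwrite("pics/t2.png",cv2.resize(t["image"][0:300,360:600],None,fx=2,fy=2))
for i in(-1,1):
  for j in(-1,1):
    u=np.array([np.cos(np.radians(114)),np.sin(np.radians(114))]);v=np.array([u[1],-u[0]]);print((np.array([577,-291])+i*94*v+j*37*u).round())
```

```text
[ 483.39950116 -293.85615503    9.5       ] 124.68647136191761 110.13838611273506
red [ 581.58041849 -286.58519182   11.23244692] 118.18136978959272
[array([ 720., -302.]), array([ 873., -184.])] w [ 700. -263.    0.] [ 618. -249.  100.]
[ 506. -363.]
[ 476. -295.]
[ 678. -287.]
[ 648. -219.]
```

View pics/t2.png

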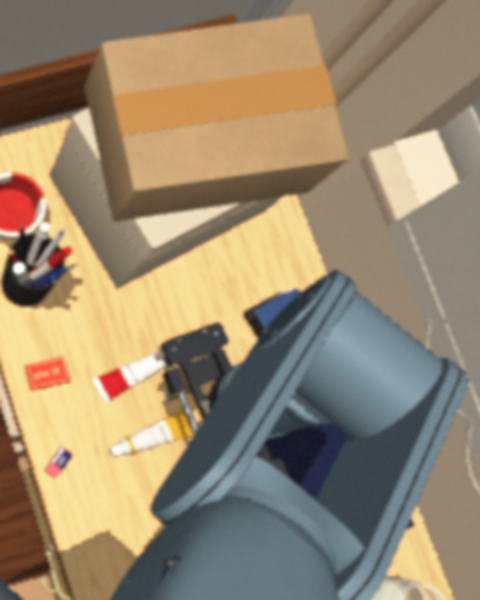

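```bash
python3 -m inch '[[0,0.033,-0.25,0,0,0.005],[0,0.033,-0.5,0,0,0.005],[0,0.033,-0.75,0,0,0.005],[0,0.033,-0.9,0,0,0.005],[0,0.033,-0.9,0,0,0.005]]'
python3 -m inch '[[0,0,-0.07,0,0,0],[0,0,-0.12,0,0,0],[0,0,-0.12,0,0,0],[0,0,-0.12,0,0,0]]'
python3 -m inch '[[0,0,0,0,0,0],[0,0,0,0,0,0],[0,0,0,0,0,0],[0,0,0,0,0,0],[0,0,0,0,0,0],[0,0,0,0,0,0],[0,0,0,0,0,0],[0,0,0,0,0,0]]' 1
python3 -m inch '[[0,0,0.1,0,0,0],[0,0,0.3,0,0,0],[0,0,0.5,0,0,0],[0,0,0.7,0,0,0],[0,0,0.7,0,0,0]]'
python3 -m inch '[[0,0.2,0,0,0,0],[0,0.4,0,0,0,0],[0.01,0.6,0,0,0,0],[0.01,0.87,0,0,0,0]]'
python3 -m inch '[[0,0.2,0,0,0,0],[0,0.4,0,0,0,0],[0.01,0.6,0,0,0,0],[0.01,0.87,0,0,0,0]]'
python3 -m inch '[[0,0.2,0,0,0,0],[0,0.4,0,0,0,0],[0.01,0.6,0,0,0,0],[0.01,0.87,0,0,0,0]]'
python3 -m inch '[[0,0.2,0,0,0,0],[0,0.4,0,0,0,0],[0.01,0.6,0,0,0,0],[0.01,0.87,0,0,0,0]]'
python3 -m inch '[[0,0.2,0,0,0,0],[0,0.4,0,0,0,0],[0.01,0.6,0,0,0,0],[0.015,0.88,0,0,0,0],[0.015,0.88,0,0,0,0],[0.015,0.88,0,0,0,0],[0.015,0.88,0,0,0,0]]'
python3 - <<'E'
from plan import *
p,y,z,s=yawx();print(p.round(1),y)
c=camera("wrist");cv2.imwrite("pics/w7.png",c["image"])
E
```

```text
time: 14.95
eef_pos: [481.1, -292.7, 18.0]
ee_rot: [-0.004, 0.575, 0.818, 0.001]
contact_force: [-1.0, -0.1, -0.0]
opening: 69.6
grip_force: 0.0
time: 15.28
eef_pos: [484.2, -296.6, 8.3]
ee_rot: [0.001, 0.576, 0.818, -0.0]
contact_force: [0.6, 0.5, 0.2]
opening: 69.6
grip_force: 0.0
time: 15.95
eef_pos: [483.8, -296.4, 7.5]
ee_rot: [0.0, 0.576, 0.818, -0.0]
contact_force: [0.4, -0.4, 0.9]
opening: 29.7
grip_force: 29.9
time: 16.37
eef_pos: [486.1, -298.4, 96.1]
ee_rot: [0.004, 0.576, 0.818, -0.001]
contact_force: [0.5, -0.0, 0.6]
opening: 29.8
grip_force: 29.9
time: 16.7
eef_pos: [484.8, -192.0, 90.7]
ee_rot: [0.0, 0.576, 0.817, -0.0]
contact_force: [1.0, 0.5, -0.9]
opening: 29.8
grip_force: 29.9
time: 17.03
eef_pos: [486.1, -87.2, 90.8]
ee_rot: [-0.0, 0.576, 0.817, -0.0]
contact_force: [1.2, -0.6, -1.0]
opening: 30.2
grip_force: 29.9
time: 17.37
eef_pos: [487.2, 17.3, 90.8]
ee_rot: [-0.0, 0.576, 0.817, -0.0]
contact_force: [1.2, 1.2, 0.5]
opening: 29.9
grip_force: 29.9
time: 17.7
eef_pos: [488.3, 121.7, 90.7]
ee_rot: [-0.0, 0.576, 0.817, -0.0]
contact_force: [0.9, -0.2, -1.3]
opening: 29.9
grip_force: 29.9
time: 18.28
eef_pos: [489.7, 226.5, 90.7]
ee_rot: [-0.0, 0.575, 0.818, -0.001]
contact_force: [-0.2, -0.3, -0.1]
opening: 29.7
grip_force: 29.9
[489.7 226.5  90.7] 109.76013754660438
```

View pics/w7.png

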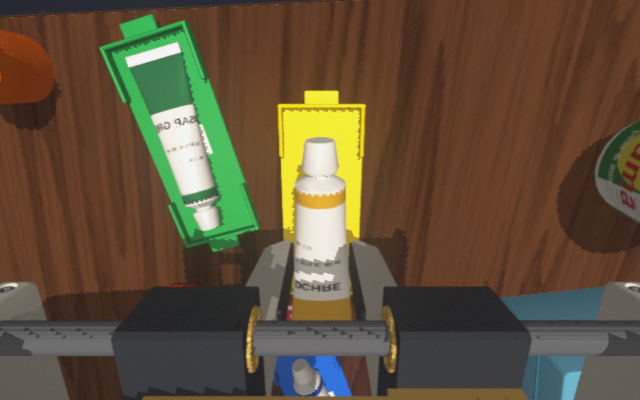

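The yellow tube is aligned over its tray, and the green tube lies well inside its own. Place yellow and go to red.

```bash
python3 -m inch '[[0,0,-0.17,0,0,0],[0,0,-0.34,0,0,0],[0,0,-0.5,0,0,0],[0,0,-0.6,0,0,0],[0,0,-0.68,0,0,0],[0,0,-0.68,0,0,0],[0,0,-0.68,0,0,0]]'
python3 -m inch '[[0,0,0,0,0,0],[0,0,0,0,0,0],[0,0,0,0,0,0],[0,0,0,0,0,0],[0,0,0,0,0,0],[0,0,0,0,0,0]]' -0.25
python3 -m inch '[[0,0,0.2,0,0,0],[0,0,0.5,0,0,0],[0,0,0.75,0,0,0],[0,0,1,0,0,0],[0,0,1,0,0,0]]'
python3 -m inch '[[0.03,-0.22,0,0,0,0.005],[0.07,-0.44,0,0,0,0.007],[0.11,-0.66,0,0,0,0.007],[0.15,-0.86,0,0,0,0.007]]' -0.5
python3 -m inch '[[0.03,-0.22,0,0,0,0.005],[0.07,-0.44,0,0,0,0.007],[0.11,-0.66,0,0,0,0.007],[0.15,-0.86,0,0,0,0.007]]'
python3 -m inch '[[0.03,-0.22,0,0,0,0.005],[0.07,-0.44,0,0,0,0.007],[0.11,-0.66,0,0,0,0.007],[0.15,-0.86,0,0,0,0.007]]'
python3 -m inch '[[0.03,-0.22,0,0,0,0.005],[0.07,-0.44,0,0,0,0.007],[0.11,-0.66,0,0,0,0.007],[0.15,-0.86,0,0,0,0.007]]'
python3 -m inch '[[0.03,-0.22,0,0,0,0.005],[0.07,-0.44,0,0,0,0.007],[0.11,-0.66,0,0,0,0.007],[0.15,-0.86,0,0,0,0.007],[0.15,-0.86,0,0,0,0.007],[0.15,-0.86,0,0,0,0.007]]'
python3 - <<'E'
from plan import *
p,y,z,s=yawx();print(p.round(1),y)
c=camera("wrist");cv2.imwrite("pics/w8.png",c["image"])
E
```

```text
time: 18.92
eef_pos: [490.5, 225.8, 9.6]
ee_rot: [-0.0, 0.576, 0.817, -0.0]
contact_force: [0.7, -0.5, 0.2]
opening: 30.0
grip_force: 29.9
time: 19.42
eef_pos: [490.5, 226.9, 10.1]
ee_rot: [0.0, 0.576, 0.818, 0.0]
contact_force: [0.8, 0.1, -0.4]
opening: 57.7
grip_force: 0.0
time: 19.83
eef_pos: [494.1, 227.9, 136.1]
ee_rot: [0.004, 0.576, 0.818, 0.004]
contact_force: [1.1, 0.1, 0.3]
opening: 58.3
grip_force: 0.0
time: 20.17
eef_pos: [508.1, 122.6, 129.4]
ee_rot: [-0.0, 0.566, 0.824, -0.0]
contact_force: [0.0, 0.5, -0.6]
opening: 69.7
grip_force: 0.0
time: 20.5
eef_pos: [526.2, 19.0, 129.3]
ee_rot: [-0.0, 0.558, 0.83, -0.0]
contact_force: [0.7, -0.2, 0.5]
opening: 69.6
grip_force: 0.0
time: 20.83
eef_pos: [544.2, -84.2, 129.3]
ee_rot: [-0.0, 0.548, 0.836, -0.0]
contact_force: [0.7, -0.4, 0.0]
opening: 69.7
grip_force: 0.0
time: 21.17
eef_pos: [562.2, -187.4, 129.2]
ee_rot: [-0.0, 0.539, 0.842, -0.0]
contact_force: [0.3, 0.3, 0.4]
opening: 70.0
grip_force: 0.0
time: 21.67
eef_pos: [580.0, -290.1, 128.7]
ee_rot: [-0.001, 0.531, 0.848, 0.0]
contact_force: [0.1, 0.5, 0.1]
opening: 70.0
grip_force: 0.0
[ 580.  -290.1  128.7] 115.88885308988877
```

View pics/w8.png

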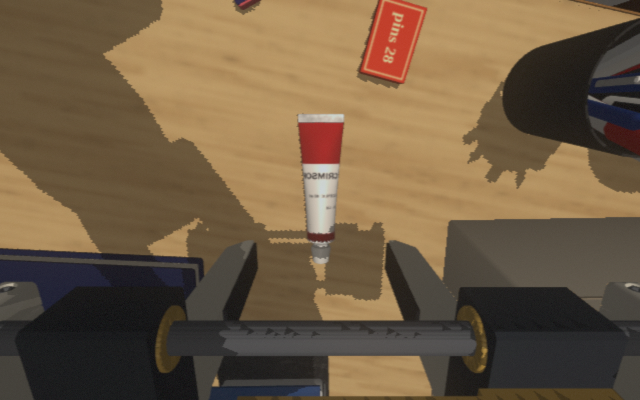

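The red tube is centred: crimp at (321,117), cap at (321,262). The box's ground edge at column 450 is about 120 mm sideways, against the gripper body's 94, so there is room. Grasp and carry.

```bash
python3 -m inch '[[0,0,-0.2,0,0,0],[0,0,-0.4,0,0,0],[0,0,-0.6,0,0,0],[0,0,-0.8,0,0,0],[0,0,-0.9,0,0,0],[0,0,-0.9,0,0,0]]'
python3 -m inch '[[0,0,-0.07,0,0,0],[0,0,-0.12,0,0,0],[0,0,-0.12,0,0,0],[0,0,-0.12,0,0,0]]'
python3 -m inch '[[0,0,0,0,0,0],[0,0,0,0,0,0],[0,0,0,0,0,0],[0,0,0,0,0,0],[0,0,0,0,0,0],[0,0,0,0,0,0],[0,0,0,0,0,0],[0,0,0,0,0,0]]' 1
python3 -m inch '[[0,0,0.1,0,0,0],[0,0,0.3,0,0,0],[0,0,0.5,0,0,0],[0,0,0.7,0,0,0],[0,0,0.7,0,0,0]]'
python3 -m inch '[[-0.1,0.22,0,0,0,-0.007],[-0.2,0.45,0,0,0,-0.007],[-0.3,0.68,0,0,0,-0.007],[-0.4,0.93,0,0,0,-0.007]]'
python3 -m inch '[[-0.1,0.22,0,0,0,-0.007],[-0.2,0.45,0,0,0,-0.007],[-0.3,0.68,0,0,0,-0.007],[-0.4,0.93,0,0,0,-0.007]]'
python3 -m inch '[[-0.1,0.22,0,0,0,-0.007],[-0.2,0.45,0,0,0,-0.007],[-0.3,0.68,0,0,0,-0.007],[-0.41,0.92,0,0,0,-0.007],[-0.41,0.92,0,0,0,-0.007],[-0.41,0.92,0,0,0,-0.007],[-0.41,0.92,0,0,0,-0.007]]'
python3 - <<'E'
from plan import *
p,y,z,s=yawx();print(p.round(1),y)
c=camera("wrist");cv2.imwrite("pics/w9.png",c["image"])
E
```

```text
time: 22.22
eef_pos: [578.3, -286.3, 18.6]
ee_rot: [-0.003, 0.529, 0.848, 0.0]
contact_force: [-0.3, 0.3, 0.4]
opening: 69.9
grip_force: 0.0
time: 22.55
eef_pos: [580.7, -289.3, 8.1]
ee_rot: [0.0, 0.53, 0.848, -0.0]
contact_force: [-0.9, 0.0, -0.0]
opening: 70.2
grip_force: 0.0
time: 23.22
eef_pos: [580.3, -289.2, 7.5]
ee_rot: [-0.0, 0.53, 0.848, -0.0]
contact_force: [-0.4, -0.1, 0.0]
opening: 29.7
grip_force: 29.9
time: 23.63
eef_pos: [583.3, -291.1, 97.8]
ee_rot: [0.005, 0.53, 0.848, -0.0]
contact_force: [-0.6, -0.5, 0.8]
opening: 29.7
grip_force: 29.9
time: 23.97
eef_pos: [531.4, -176.8, 91.1]
ee_rot: [-0.0, 0.54, 0.842, -0.0]
contact_force: [0.5, -0.3, -0.5]
opening: 29.6
grip_force: 29.9
time: 24.3
eef_pos: [483.5, -64.9, 91.3]
ee_rot: [-0.0, 0.549, 0.836, -0.0]
contact_force: [0.7, -1.2, -0.8]
opening: 29.6
grip_force: 29.9
time: 24.88
eef_pos: [435.7, 44.2, 91.6]
ee_rot: [0.001, 0.557, 0.83, 0.0]
contact_force: [0.8, -0.1, -0.8]
opening: 29.8
grip_force: 29.9
[435.7  44.2  91.6] 112.27550818259877
```

View pics/w9.png

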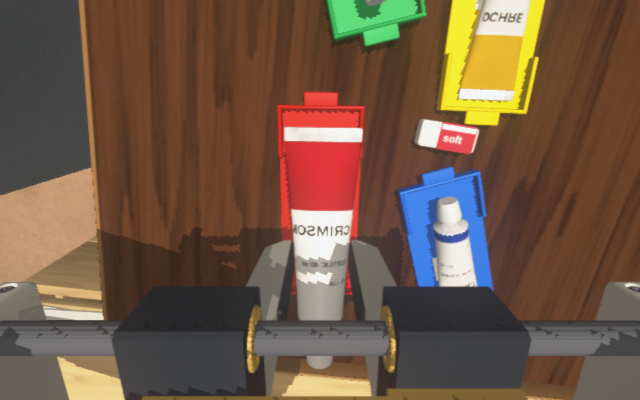

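The red tube is aligned over its tray (end at (321,107)). Blue and yellow are undisturbed in theirs. Place, release, back off, and check all four from above.

```bash
python3 -m inch '[[0,0,-0.17,0,0,0],[0,0,-0.34,0,0,0],[0,0,-0.5,0,0,0],[0,0,-0.6,0,0,0],[0,0,-0.68,0,0,0],[0,0,-0.68,0,0,0],[0,0,-0.68,0,0,0]]'
python3 -m inch '[[0,0,0,0,0,0],[0,0,0,0,0,0],[0,0,0,0,0,0],[0,0,0,0,0,0],[0,0,0,0,0,0],[0,0,0,0,0,0]]' -0.25
python3 -m inch '[[0,0,0.2,0,0,0],[0,0,0.5,0,0,0],[0,0,0.75,0,0,0],[0,0,1,0,0,0],[0,0,1,0,0,0]]'
python3 -m inch '[[0,-0.22,0.2,0,0,0],[0,-0.44,0.4,0,0,0],[0,-0.66,0.6,0,0,0],[0,-1,0.8,0,0,0]]'
python3 -m inch '[[0,-0.22,0.2,0,0,0],[0,-0.44,0.3,0,0,0],[0,-0.66,0.3,0,0,0],[0,-1,0.3,0,0,0]]'
python3 -m inch '[[0,-0.25,0,0,0,0],[0,-0.5,0,0,0,0],[0,-0.75,0,0,0,0],[0,-1,0,0,0,0],[0,-1,0,0,0,0],[0,-1,0,0,0,0],[0,-1,0,0,0,0],[0,-1,0,0,0,0]]'
python3 - <<'E'
from plan import *
c=camera("top");cv2.imwrite("pics/t3.png",cv2.resize(c["image"][90:290,180:400],None,fx=3,fy=3,interpolation=cv2.INTER_CUBIC))
E
```

```text
time: 25.52
eef_pos: [435.6, 43.3, 9.3]
ee_rot: [-0.0, 0.558, 0.83, -0.0]
contact_force: [0.1, 0.5, -0.4]
opening: 29.6
grip_force: 29.9
time: 26.02
eef_pos: [435.3, 44.5, 10.1]
ee_rot: [0.0, 0.558, 0.83, 0.0]
contact_force: [0.0, 0.8, 0.3]
opening: 58.0
grip_force: 0.0
time: 26.43
eef_pos: [438.8, 44.1, 135.3]
ee_rot: [0.005, 0.557, 0.83, 0.002]
contact_force: [0.3, 0.2, 0.6]
opening: 57.9
grip_force: 0.0
time: 26.77
eef_pos: [434.8, -70.5, 224.1]
ee_rot: [0.0, 0.557, 0.831, 0.0]
contact_force: [1.1, 0.4, -0.3]
opening: 58.2
grip_force: 0.0
time: 27.1
eef_pos: [435.3, -190.6, 259.8]
ee_rot: [0.001, 0.557, 0.831, 0.001]
contact_force: [0.9, 0.5, -0.4]
opening: 58.4
grip_force: 0.0
time: 27.77
eef_pos: [435.1, -309.4, 258.7]
ee_rot: [-0.0, 0.557, 0.83, 0.0]
contact_force: [-0.9, 0.8, 0.3]
opening: 58.0
grip_force: 0.0
```

View pics/t3.png

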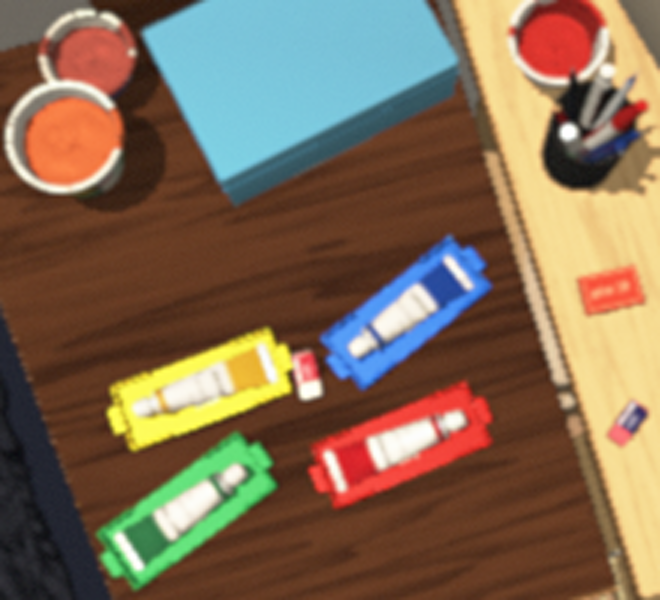

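All four tubes lie centred in their trays (blue at (408,305), yellow (203,383), red (397,445), green (187,510)), and the pot and cup have not moved.

```bash
python3 -c "
from station import *
print(hand_in())"
```

```text
the job is handed in; nothing more can be done
None
```

I put all four tubes flat in the trays of their own colours, left the pen pot and paint cup where they were, and handed the job in at about 28 s of the 112 s; no verdict came back.

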